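# Put the dried objectives away in the accessory case

### The job

Tip up the drying tub's loose lid by the tab at its edge, the opposite edge staying on the rim, lift it off, and stand every objective from the tub upright in the accessory case, each in a foam bay of its own. Then break the case's lid stay at its knee and lower the lid gently until it is fully shut. Leave the tub closed again with its lid level and fully down over the rim; do not disturb the oil bottle, slide box or petri dish.

Things in the scene. Friction and masses are not known exactly. Their poses are not given: they have to be found in the camera images.
- tub: white drying tub, open on top, fixed to the bench: 214 x 114 mm outside (long side along its x), 60 mm tall, walls and floor 4 mm. Origin: centre of its underside; z up. The objectives stand on its floor in a row along its x.
- tub_lid: blue loose lid, 228 x 128 mm (long side along its x), 160 g: 4 mm plate with an 8 mm deep, 4 mm thick skirt all round that hangs outside the tub's walls, 3 mm clear per side. Origin: centre of the skirt's lower edge, 8 mm below the plate; z up. Seated, its axes lie along the tub's, its origin 52 mm above the tub's. Free bench for it lies between tub and case.
- tub_lid_tab (a point): the lid's grip tab: an upright white rib at the middle of the lid's -y long edge, 36 mm long (along the lid's x), 10 mm thick (along its y), rising 28 mm above the plate. This point lies in the middle of its thickness, 22 mm above the plate's top (34 mm above the lid's origin, 58 mm from it towards -y).
- tub_lid_back (a point): the inside corner of plate and skirt at the middle of the lid's +y edge, opposite the tab: 60 mm from the lid's origin along its +y and 8 mm above it. The edge about which the lid tips.
- objective_red: microscope objective, steel, with a red band round it: a cylinder 32 mm across and 34 mm tall that narrows above to a 15 mm nose, 46 mm tall in all, about 120 g. Origin: centre of its flat mount end (the underside as it stands); z points along it to the nose. 2 to 4 objectives are present; an absent one has no pose.
- objective_yellow: microscope objective, steel, with a yellow band round it: a cylinder 32 mm across and 34 mm tall that narrows above to a 15 mm nose, 46 mm tall in all, about 120 g. Origin: centre of its flat mount end (the underside as it stands); z points along it to the nose. 2 to 4 objectives are present; an absent one has no pose.
- objective_blue: microscope objective, steel, with a blue band round it: a cylinder 32 mm across and 34 mm tall that narrows above to a 15 mm nose, 46 mm tall in all, about 120 g. Origin: centre of its flat mount end (the underside as it stands); z points along it to the nose. 2 to 4 objectives are present; an absent one has no pose.
- objective_white: microscope objective, steel, with a white band round it: a cylinder 32 mm across and 34 mm tall that narrows above to a 15 mm nose, 46 mm tall in all, about 120 g. Origin: centre of its flat mount end (the underside as it stands); z points along it to the nose. 2 to 4 objectives are present; an absent one has no pose.
- case: grey accessory case, fixed, lid standing open: 290 mm (its x) by 210 mm (its y), rim 70 mm above the bench, walls 7 mm. Origin: centre of its underside; z up. Hinge along its -y edge, carrying handle on its +y side. Four bays in its dark foam stand in a row along x; between them and the hinge two eyepieces are stowed in the foam, tops 68 mm above the bench; they stay there.
- bay_1 (a point): centre of the blue felt floor of a foam bay (30 mm above the bench): 48 mm along the case's x, 56 mm along its y, just room for one objective. Foam partitions 6 mm thick and 24 mm high above the floor stand between neighbours (x); in front and behind (y) is a finger ledge 19.5 mm wide, only 8 mm higher than the floor.
- bay_2 (a point): centre of the blue felt floor of a foam bay (30 mm above the bench): 48 mm along the case's x, 56 mm along its y, just room for one objective. Foam partitions 6 mm thick and 24 mm high above the floor stand between neighbours (x); in front and behind (y) is a finger ledge 19.5 mm wide, only 8 mm higher than the floor.
- bay_3 (a point): centre of the blue felt floor of a foam bay (30 mm above the bench): 48 mm along the case's x, 56 mm along its y, just room for one objective. Foam partitions 6 mm thick and 24 mm high above the floor stand between neighbours (x); in front and behind (y) is a finger ledge 19.5 mm wide, only 8 mm higher than the floor.
- bay_4 (a point): centre of the blue felt floor of a foam bay (30 mm above the bench): 48 mm along the case's x, 56 mm along its y, just room for one objective. Foam partitions 6 mm thick and 24 mm high above the floor stand between neighbours (x); in front and behind (y) is a finger ledge 19.5 mm wide, only 8 mm higher than the floor.
- case_hinge (a point): middle of the lid's hinge line, on the case's back rim: 105 mm from the case's origin along its -y and 70 mm up. The line runs along the case's x.
- case_lid (a joint): angle the case lid has been lowered (rad): 0 open as found (rim plane 1.45 rad above level), 1.45 fully shut on the rim. A shell 290 mm along the hinge, 210 mm hinge to free edge, 30 mm high (outer face 30 mm behind the rim plane), 360 g. The locked stay holds it. With the stay broken its stiff hinge holds it while steep; near level it sinks slowly and may need a light push to shut.
- case_lid_edge (a point): middle of the lid's free edge, half way up its 30 mm high front wall, 210 mm from the hinge line.
- stay_knee (a joint): fold of the lid stay's knee (rad): 0 locked at its stop, 0.16 straight, about 3.0 folded with the lid shut. Two flat steel links of 90 mm, inside the case's +x end, pivoted on case and lid 125 mm from the hinge line. The knee breaks when pushed towards the hinge line (to the case's -y and down at about 45 degrees, square to the links), with a few newtons, and stays folded where it is left.
- knee (a point): centre of the stay's knee, a brass knuckle 18 mm across, 14 mm long (along the case's x), clear above the rim while the lid is open, 118 mm from the case's origin along its +x.
- oil_bottle: small amber immersion oil bottle, 30 mm across, 62 mm tall; origin: centre of its underside. Leave alone.
- slide_box: closed green slide box, 98 x 85 x 35 mm; origin: centre of its underside. Leave alone.
- petri_dish: shut clear petri dish, 63 mm across, 11.5 mm tall; origin: centre of its underside. Leave alone.

How it is judged:
By the outcome, as a careful person would: the job done as asked, in the order asked, and still so for the second after the job is handed in, with the robot touching nothing.
Of objective_red, objective_yellow, objective_blue, objective_white only 2 to 4 are there at a start; the rules pass over those that are not, and their reading is None.
At some moment in a run one of tub_lid may be knocked a few centimetres aside while the robot is not near it.
It also fails if it takes over 210 s, if anything falls off the work surface, if the arm or the gripper's body presses on something with over 40 N, if the wrist force passes 120 N, or if a joint passes its speed limit or range.

### The arm

A 6-joint arm with a two-finger parallel gripper is mounted at the origin on the work surface. World frame = base frame: x ahead of the robot, y to its left, z up, the work surface at z = 0. Lengths are in m, angles in rad, forces in N, time in s.
With the tool pointing down it reaches from about 0.275 to 0.75 m from the base axis. Payload 10.2 kg.
Tool frame: the origin (TCP) lies midway between the tips of the shut fingers; the grasp point (between the pads) lies 19 mm behind it; z points along the fingers, y is the direction in which the jaws open and shut (so a half turn about z gives the same grasp; the last joint's range is limited). The gripper opens to 85 mm and grips with 20 to 120 N. Pads are 22 mm wide; open, the fingers measure 114 mm over their backs; the gripper's body (76 mm by 85 mm) begins 54 mm behind the grasp point. The pads swing forward as they close: fully open they stand 13 mm farther back than shut.
Start: joints at [-1.482, 0.313, 1.498, -0, 1.331, -0.223], TCP at [0.161, -0.5, 0.231] pointing down, gripper open.
Joint ranges: [-2.94, 2.94], [-0.97, 2.17], [0.19, 2.56], [-1.23, 4.37], [0.02, 3.11], [-2.88, 2.88]. Speed limits (rad/s): [2.39, 2.39, 3.01, 3.14, 3.14, 3.14].

### API

Orientations are given as a unit quaternion [x, y, z, w].
In Python, from plant import ctrl gives the robot as it stands.
- The arm moves only by the shell command python3 -m handwheel 'ROWS' [FORCE]. ROWS is a JSON object of lists of equal length, an entry for each row: "gripper": the opening in per cent of the stroke, from 0 (shut) to 100 (fully open); "dp": the shift along the tool's x, y, z in mm, a list of three; "rot": the turn, a rotation vector about the tool's x, y, z in degrees, a list of three. In form: {"gripper": [gripper, ...], "dp": [[dx, dy, dz], ...], "rot": [[rx, ry, rz], ...]}. A call has exactly 5 rows; each row shifts and turns the commanded pose from where the row before left it, along the tool's axes as they then stand; what a row does not reach is not made up. A row lasts 1/8 s, in which the tool goes at most 62.5 mm and 10.7 degrees, less where a joint would pass 70% of its speed; a pose out of reach is approached as far as the arm can. A call with a gripper value outside its range is refused whole. The fingers move at their own pace and stop on an object; FORCE is the grip in N (left out, the last holds). Time passes only in rows, so rows that do not move let the fingers close, or fill a call up. It gives the time, the measured TCP pose, the force and the opening at its end, in the units of the state.
- ctrl.state(): the state, without advancing time (a new reading comes with each control period).
- ctrl.grab_frame(name): name is "side" or "top" or "wrist"; returns a dict with "pixels" (420x560x3 uint8, red, green, blue), "fx", "fy", "cx", "cy" (pixels), "k1" (the pictures are not rectified: a ray, as slopes to the right and down, at radius r is drawn at 1 + k1 r^2 times it, then the intrinsics apply), "xyz" and "orientation" of the camera in the world. Camera axes: x right, y up, looking along -z (the intrinsics and any distortion apply to the point x, -y, -z); pixel columns grow to the right and rows downward; lengths in m; the calibration is good to about 2 mm. A picture is of the moment at which its call begins. There is no depth.
- ctrl.job_done(): hands the job in, once; it reports no verdict.
The state is a dict: "time_s": time; "joints": joint angles; "joint_vel": joint speeds; "tau": joint torques, N m; "ee_pos": TCP position; "orientation": TCP orientation; "wrist_force": force on the tool from outside, world axes, zero at the start; "ft_torque": the same for the moment, N m; "opening": finger opening in m.
Only numpy, scipy, OpenCV 4.12 (cv2) and the standard library are available. Lean on these libraries where they do the work, as an engineer would, in place of code of your own. Each camera call takes 0.05 s, during which the arm holds its last target. There are 200 camera calls.

## Working session

There is one attempt and no reset: what is moved stays moved. The work goes in short steps, Python scripts to look and compute and a shell command to move; the robot and the scene stay as the last step left them, time stands still between calls to the robot, and variables do not carry over. Pictures are saved under pics/ and viewed, about 12 in all and at most 16, crops included, and the job is handed in when it is done.

```bash
ls; mkdir -p pics
python3 - <<'E'
from plant import ctrl
import cv2
print(ctrl.state())
for n in ("top","side"):
    f=ctrl.grab_frame(n)
    print(n,{k:v for k,v in f.items() if k!="pixels"})
    cv2.imwrite(f"pics/{n}0.png",f["pixels"][:,:,::-1])
E
```

```text
pics
{'time_s': 0.0, 'joints': array([-1.48241163e+00,  3.13453550e-01,  1.49849175e+00, -2.01199425e-05,
        1.33098424e+00, -2.23396154e-01]), 'joint_vel': array([-0.00044279,  0.00050402,  0.00190171,  0.00053185, -0.00033264,
       -0.00075198]), 'tau': array([-4.18257187e-04, -4.12264717e+01, -2.59740078e+01, -2.30526812e-04,
        4.17781252e-03,  1.03210080e-06]), 'ee_pos': array([ 0.16100652, -0.49941316,  0.23071268]), 'orientation': array([ 9.87873082e-01,  1.55262122e-01,  3.53411703e-05, -6.67578572e-04]), 'wrist_force': array([ 0.53352824,  0.19247053, -0.15228783]), 'ft_torque': array([ 0.00366558, -0.01417562,  0.04024844]), 'opening': 0.08525702690610651}
top {'fx': 422.192502354678, 'fy': 422.192502354678, 'cx': 270.15457522780997, 'cy': 205.79291134996006, 'k1': -0.07200252482830596, 'xyz': array([0.51726521, 0.00822818, 1.06552492]), 'orientation': array([ 0.02763341, -0.02492461, -0.70633572,  0.70689816])}
side {'fx': 382.74767293087, 'fy': 382.74767293087, 'cx': 276.8073644106653, 'cy': 209.07090007924486, 'k1': 0.005903624678178361, 'xyz': array([ 0.50475676, -0.62361226,  0.90321033]), 'orientation': array([ 0.34922872, -0.03429788, -0.07047311,  0.93375398])}
```

View pics/top0.png

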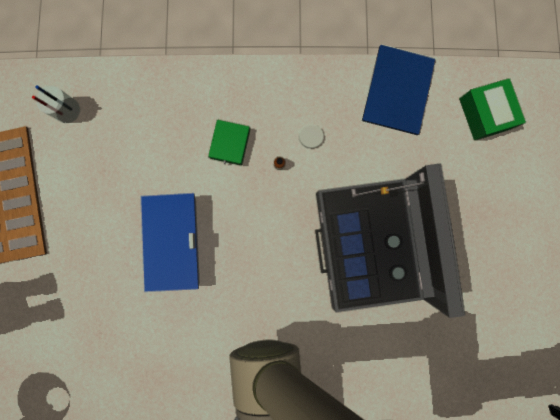

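View pics/side0.png

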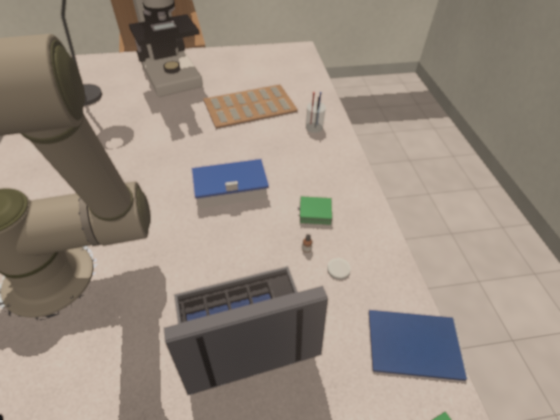

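The top view shows the blue lid at about (170,243) with its tab at (191,240), and the case at (385,240) with bay felts at x≈350. The brass knee is at (385,190). The side view agrees: the tub lies to the robot's left and the case hinge is towards -y.

```bash
cat > h.py <<'E'
import numpy as np, cv2
from scipy.spatial.transform import Rotation as R
from plant import ctrl
def grab(n,save=None):
    f=ctrl.grab_frame(n)
    if save: cv2.imwrite(f"pics/{save}.png",f["pixels"][:,:,::-1])
    return f
def ray(f,uv):
    uv=np.atleast_2d(np.float64(uv))
    K=np.array([[f["fx"],0,f["cx"]],[0,f["fy"],f["cy"]],[0,0,1]])
    p=cv2.undistortPoints(uv[:,None],K,np.array([f["k1"],0,0,0,0.]))[:,0]
    d=np.c_[p[:,0],-p[:,1],-np.ones(len(p))]
    return R.from_quat(f["orientation"]).apply(d)
def plane(f,uv,z):
    d=ray(f,uv); c=np.array(f["xyz"]); return c+d*((z-c[2])/d[:,2])[:,None]
def proj(f,P):
    p=R.from_quat(f["orientation"]).inv().apply(np.atleast_2d(P)-f["xyz"])
    s=np.c_[p[:,0]/-p[:,2],-p[:,1]/-p[:,2]]; r2=(s**2).sum(1)
    s=s*(1+f["k1"]*r2)[:,None]
    return s*[f["fx"],f["fy"]]+[f["cx"],f["cy"]]
def two(f,a,g,b):
    d1=ray(f,a)[0];d2=ray(g,b)[0]
    A=np.c_[d1,-d2];t=np.linalg.lstsq(A,np.array(g["xyz"])-f["xyz"],rcond=None)[0]
    p=f["xyz"]+d1*t[0];q=g["xyz"]+d2*t[1]; return (p+q)/2,np.linalg.norm(p-q)
def hsv(f): return cv2.cvtColor(f["pixels"],cv2.COLOR_RGB2HSV)
def blobs(m,amin=30):
    n,l,s,c=cv2.connectedComponentsWithStats(m.astype(np.uint8)*255)
    return [(s[i],c[i],l==i) for i in range(1,n) if s[i][4]>=amin]
def rect(P):
    r=cv2.minAreaRect(np.float32(P[:,:2]*1000)); return r
def pose():
    s=ctrl.state(); T=R.from_quat(s["orientation"]).as_matrix()
    return s,s["ee_pos"],T
def go(p,yaw=None):
    "shift in tool mm to world p, and turn about tool z to bring tool x to world yaw"
    s,e,T=pose(); print("dp tool mm",np.round(T.T@(np.array(p)-e)*1000,1))
    y=np.arctan2(T[1,0],T[0,0]); print("tool x yaw",np.degrees(y),"tilt",np.degrees(np.arccos(-T[2,2])))
    if yaw is not None: print("rz deg",np.round(-np.degrees(yaw-y),2))
E
python3 - <<'E'
from h import *
f=grab("top"); H=hsv(f)
m=cv2.inRange(H,(105,120,40),(125,255,255))>0
for s,c,l in blobs(m,60):
    z=.064 if s[4]>3000 else .03
    pts=np.argwhere(l)[:,::-1]; P=plane(f,pts,z)
    print(s,np.round(c,1),"rect",rect(P),"cen",P.mean(0).round(4))
# tab, eyepieces, knee
m=(H[...,2]>190)&(H[...,1]<50); m[:200]=0;m[290:]=0;m[:,:180]=0;m[:,205:]=0
for s,c,l in blobs(m,10): print("tab",s,plane(f,np.argwhere(l)[:,::-1],.092).mean(0))
m=cv2.inRange(H,(8,120,120),(28,255,255))>0; m[:170]=0;m[210:]=0
for s,c,l in blobs(m,8): print("knee",s,c,plane(f,c,.133))
for uv in [(318,190),(335,310),(425,178)]: print(plane(f,uv,.07))
E
python3 -c "
import cv2
a=cv2.imread('pics/top0.png')[150:330,300:480]; cv2.imwrite('pics/c1.png',cv2.resize(a,None,fx=3.3,fy=3.3,interpolation=cv2.INTER_CUBIC))"
```

```text
[ 363   45   72   89 4397] [398.7  89.5] rect ((880.484619140625, -304.04119873046875), (141.01089477539062, 198.5625), 75.74524688720703) cen [ 0.8791 -0.3036  0.064 ]
[ 142  194   56   97 4911] [168.7 242.1] rect ((506.2647399902344, 252.33787536621094), (225.0315704345703, 127.47098541259766), 3.1508536338806152) cen [0.5055 0.2534 0.064 ]
[342 214  18  18 185] [351.7 223.1] rect ((553.0477905273438, -183.89932250976562), (40.72427749633789, 42.620887756347656), 7.413383960723877) cen [ 0.552  -0.1882  0.03  ]
[342 234  22  20 301] [353.2 244.1] rect ((500.34033203125, -188.60543823242188), (44.189125061035156, 48.6812629699707), 8.123991966247559) cen [ 0.5003 -0.1914  0.03  ]
[345 257  22  19 289] [356.7 265.9] rect ((446.4111633300781, -195.91497802734375), (43.368186950683594, 48.40802764892578), 8.212295532226562) cen [ 0.4474 -0.1993  0.03  ]
[351 279  18  17 128] [361.3 286. ] rect ((394.6852111816406, -206.9671173095703), (36.32297134399414, 40.57761764526367), 7.78132963180542) cen [ 0.3985 -0.2102  0.03  ]
knee [  0 170  37  40 748] [ 18.12834225 188.09625668] [[0.62697485 0.58892888 0.133     ]]
knee [381 187   7   7  32] [384. 190.] [[ 0.62221663 -0.24210627  0.133     ]]
[[ 0.62906115 -0.10140249  0.07      ]]
[[ 0.34755333 -0.13954069  0.07      ]]
[[ 0.65847183 -0.35908836  0.07      ]]
```

View pics/c1.png

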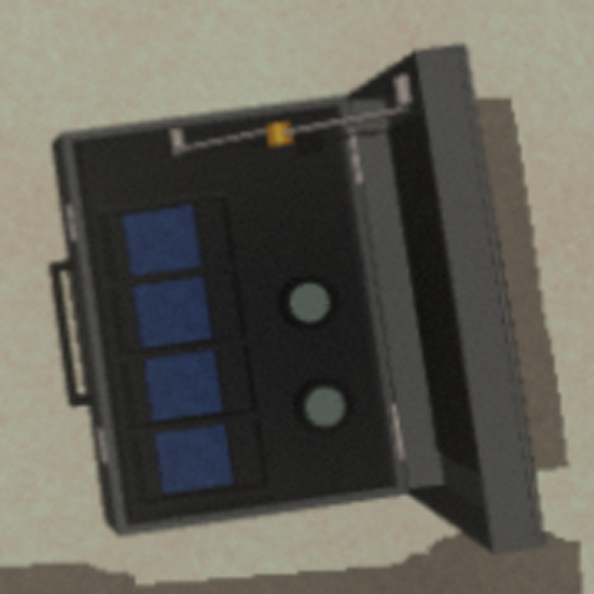

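Crop c1: the four felts lie at crop (163,240), (173,312), (183,384) and (194,458), with the knee at (280,133). The case yaw is about 7.7°. The next step is to raise the tool, go above the tab and look with the wrist camera.

```bash
python3 - <<'E'
from h import *
f=grab("top"); print(plane(f,(191,240),.085))
go((.5094,.195,.30),np.radians(3.15))
E
python3 -m handwheel '{"gripper":[100,100,100,100,100],"dp":[[0,0,-30],[0,0,-40],[0,0,0],[0,0,0],[0,0,0]],"rot":[[0,0,7],[0,0,7.7],[0,0,0],[0,0,0],[0,0,0]]}'
python3 -c "
from h import *
go((.5094,.195,.30),np.radians(3.15))"
```

```text
[[0.51047324 0.19586891 0.085     ]]
dp tool mm [ 544.6 -554.3  -68.6]
tool x yaw 17.863933863955843 tilt 0.039757927345095506
rz deg 14.71
time_s: 0.82
ee_pos: [0.161, -0.4994, 0.3002]
orientation: [1.0, 0.028, -0.0, -0.001]
wrist_force: [-1.2, -0.5, -0.0]
opening: 0.0853
dp tool mm [ 386.6 -673.9    1.6]
tool x yaw 3.1970354917979136 tilt 0.1199317631911547
rz deg 0.05
```

```bash
python3 -m handwheel '{"gripper":[100,100,100,100,100],"dp":[[20,-40,0],[26,-45,0],[26,-45,0],[26,-45,0],[26,-45,0]],"rot":[[0,0,0],[0,0,0],[0,0,0],[0,0,0],[0,0,0]]}' >/dev/null
python3 -m handwheel '{"gripper":[100,100,100,100,100],"dp":[[26,-45,0],[26,-45,0],[26,-45,0],[26,-45,0],[26,-45,0]],"rot":[[0,0,0],[0,0,0],[0,0,0],[0,0,0],[0,0,0]]}' >/dev/null
python3 -m handwheel '{"gripper":[60,60,60,60,60],"dp":[[26,-45,30],[26,-45,30],[26,-45,20],[26,-45,0],[26,-45,0]],"rot":[[0,0,0],[0,0,0],[0,0,0],[0,0,0],[0,0,0]]}'
python3 - <<'E'
from h import *
f=grab("wrist","w1"); print(f["xyz"],f["orientation"],f["k1"],f["fx"])
go((.5094,.195,.30),np.radians(3.15))
print(ctrl.state()["opening"])
E
```

```text
time_s: 2.7
ee_pos: [0.5077, 0.1922, 0.2203]
orientation: [1.0, 0.028, -0.001, 0.0]
wrist_force: [-0.1, -0.5, 0.1]
opening: 0.0513
[0.57999502 0.1952817  0.36430822] [-0.10502704  0.09951651 -0.68005719  0.71874056] -0.049667960406906624 348.0131105683077
dp tool mm [  0.3   1.2 -80.1]
tool x yaw 3.335934672005745 tilt 0.11934183743172548
rz deg 0.19
0.050683348707217434
```

View pics/w1.png

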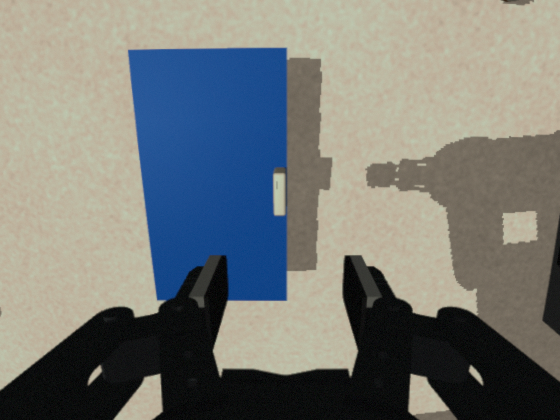

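The wrist view shows the lid's plate from (130,48) to (287,300), with the tab at (279,192).

```bash
cat >> h.py <<'E'
def lidpose(f,ztop):
    "lid rect on plate-top plane -> rect, + tab mask"
    H=hsv(f); m=cv2.inRange(H,(100,120,50),(125,255,255))>0
    b=max(blobs(m,1500),key=lambda b:b[0][4]); P=plane(f,np.argwhere(b[2])[:,::-1],ztop)
    c,w,a=rect(P); print("lid rect",np.round(c,1),np.round(w,1),round(a,2)); return b,P
E
python3 - <<'E'
from h import *
f=grab("wrist"); b,P=lidpose(f,.064); H=hsv(f)
m=(H[...,2]>185)&(H[...,1]<60); m[:160]=0;m[225:]=0;m[:,:268]=0;m[:,295:]=0
for s,c,l in blobs(m,20):
    print(s,c,plane(f,np.argwhere(l)[:,::-1],.092).mean(0)); print(rect(plane(f,np.argwhere(l)[:,::-1],.092)))
E
```

```text
lid rect [504.8 254.3] [229.6 127.8] 3.3
[280 177   9  39 328] [284.1554878  196.25914634] [0.50901469 0.196446   0.092     ]
((509.0639343261719, 196.59954833984375), (31.76253318786621, 6.570183277130127), 3.3450350761413574)
```

```bash
python3 -m handwheel '{"gripper":[60,60,60,60,60],"dp":[[0,-4,40],[0,0,50],[0,0,40],[0,0,15],[0,0,6]],"rot":[[0,0,0],[0,0,0],[0,0,0],[0,0,0],[0,0,0]]}' 50
python3 -m handwheel '{"gripper":[60,30,0,0,0],"dp":[[0,0,0],[0,0,0],[0,0,0],[0,0,0],[0,0,0]],"rot":[[0,0,0],[0,0,0],[0,0,0],[0,0,0],[0,0,0]]}' 50
python3 -m handwheel '{"gripper":[0,0,0,0,0],"dp":[[0,0,0],[0,0,0],[0,0,0],[0,0,0],[0,0,0]],"rot":[[0,0,0],[0,0,0],[0,0,0],[0,0,0],[0,0,0]]}' 50
python3 - <<'E'
from h import *
f=grab("side","s1"); cv2.imwrite("pics/s1.png",cv2.resize(f["pixels"][90:290,120:340,::-1],None,fx=3,fy=3))
E
```

```text
time_s: 3.42
ee_pos: [0.5074, 0.1942, 0.0703]
orientation: [1.0, 0.028, -0.0, 0.0]
wrist_force: [-0.4, 0.2, 0.6]
opening: 0.0513
time_s: 4.05
ee_pos: [0.5077, 0.1947, 0.0712]
orientation: [1.0, 0.028, 0.001, -0.0]
wrist_force: [-2.3, 1.5, 4.6]
opening: 0.0091
time_s: 4.68
ee_pos: [0.5077, 0.1947, 0.0711]
orientation: [1.0, 0.028, 0.001, -0.0]
wrist_force: [-0.9, 0.9, 5.7]
opening: 0.0091
```

View pics/s1.png

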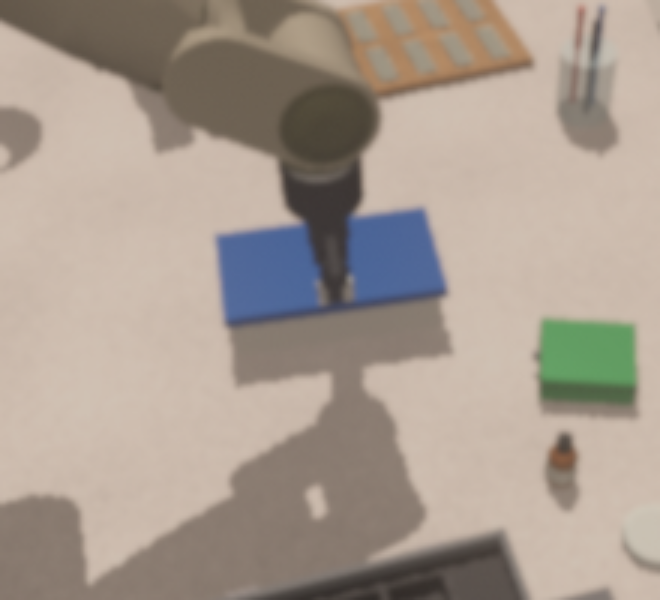

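Gripped: the opening is 9.1 mm on the tab, and the view shows the fingers round it. Now I tip about the back edge.

```bash
python3 -m handwheel '{"gripper":[0,0,0,0,0],"dp":[[0,-0.9,-7.4],[0,-0.9,-7.4],[0,-0.9,-7.4],[0,-0.9,-7.4],[0,-0.9,-7.4]],"rot":[[-3.6,0,0],[-3.6,0,0],[-3.6,0,0],[-3.6,0,0],[-3.6,0,0]]}' 60
python3 -m handwheel '{"gripper":[0,0,0,0,0],"dp":[[0,0,0],[0,0,0],[0,0,0],[0,0,0],[0,0,0]],"rot":[[0,0,0],[0,0,0],[0,0,0],[0,0,0],[0,0,0]]}'
python3 - <<'E'
from h import *
f=grab("side","s2"); cv2.imwrite("pics/s2.png",cv2.resize(f["pixels"][110:230,170:310,::-1],None,fx=4,fy=4))
E
```

```text
time_s: 5.35
ee_pos: [0.5069, 0.2047, 0.1063]
orientation: [0.987, 0.027, 0.005, 0.156]
wrist_force: [2.2, 8.1, -5.4]
opening: 0.0086
time_s: 5.98
ee_pos: [0.5068, 0.2045, 0.1057]
orientation: [0.988, 0.027, 0.005, 0.155]
wrist_force: [1.2, 8.3, -5.2]
opening: 0.0087
```

View pics/s2.png

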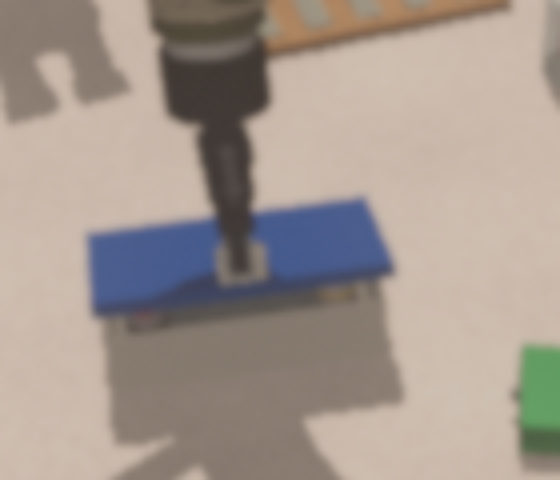

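The lid is tipped about 18°: the front skirt is clear of the rim and the back edge is still down. The next step is to lift, level and carry it to the free bench.

```bash
python3 -m handwheel '{"gripper":[0,0,0,0,0],"dp":[[0,2.5,-9],[0,4,-13],[0,4,-13],[0,4,-13],[0,4,-13]],"rot":[[0,0,0],[0,0,0],[0,0,0],[0,0,0],[0,0,0]]}'
python3 -m handwheel '{"gripper":[0,0,0,0,0],"dp":[[0,5,-15],[0,0,0],[0,0,0],[0,0,0],[0,0,0]],"rot":[[0,0,0],[6,0,0],[6,0,0],[6,0,0],[0,0,0]]}'
python3 - <<'E'
from h import *
f=grab("wrist","w2"); lidpose(f,ctrl.state()["ee_pos"][2]-.006)
go((.493,.004,.10),np.radians(3.3))
for p in [((280,163),.03),((230,142),.035),((321,250),.05)]: pass
E
```

```text
time_s: 6.65
ee_pos: [0.5067, 0.2046, 0.1711]
orientation: [0.987, 0.027, 0.004, 0.156]
wrist_force: [-0.5, -0.4, -1.5]
opening: 0.0087
time_s: 7.28
ee_pos: [0.507, 0.2036, 0.1866]
orientation: [1.0, 0.027, 0.0, 0.0]
wrist_force: [-1.2, 0.8, -1.6]
opening: 0.0088
lid rect [529.5 262. ] [177.5 127.9] 3.01
dp tool mm [-24.7 198.9  86.7]
tool x yaw 3.1111499934499802 tilt 0.11381108787195239
rz deg -0.19
```

View pics/w2.png

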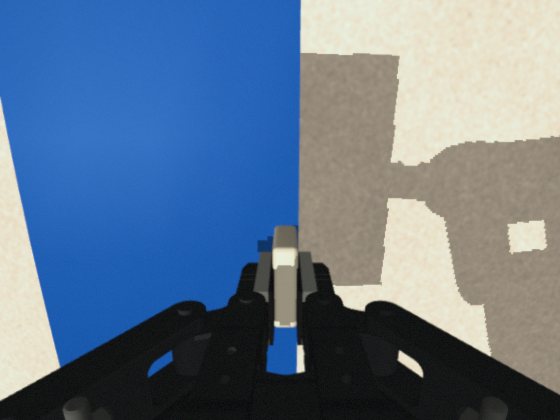

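The lid hangs level in the jaws, weighing about 1.6 N at the wrist.

```bash
python3 -m handwheel '{"gripper":[0,0,0,0,0],"dp":[[-5,30,0],[-5,45,0],[-5,45,0],[-5,45,0],[-5,34,0]],"rot":[[0,0,0],[0,0,0],[0,0,0],[0,0,0],[0,0,0]]}'
python3 -m handwheel '{"gripper":[0,0,0,0,0],"dp":[[0,0,40],[0,0,50],[0,0,40],[0,0,20],[0,0,8]],"rot":[[0,0,0],[0,0,0],[0,0,0],[0,0,0],[0,0,0]]}'
python3 -m handwheel '{"gripper":[0,0,0,0,0],"dp":[[0,0,3],[0,0,3],[0,0,2],[0,0,1],[0,0,0]],"rot":[[0,0,0],[0,0,0],[0,0,0],[0,0,0],[0,0,0]]}'
```

```text
time_s: 7.95
ee_pos: [0.4926, 0.0034, 0.1861]
orientation: [1.0, 0.028, -0.0, 0.001]
wrist_force: [1.5, 0.7, -2.5]
opening: 0.0084
time_s: 8.57
ee_pos: [0.4925, 0.0052, 0.027]
orientation: [1.0, 0.028, -0.001, 0.0]
wrist_force: [0.2, 0.1, -1.3]
opening: 0.0087
time_s: 9.2
ee_pos: [0.4929, 0.0045, 0.0192]
orientation: [1.0, 0.028, 0.0, 0.0]
wrist_force: [-0.8, 0.4, 1.9]
opening: 0.0087
```

```bash
python3 -m handwheel '{"gripper":[0,0,40,60,60],"dp":[[0,0,1],[0,0,0],[0,0,0],[0,0,0],[0,0,0]],"rot":[[0,0,0],[0,0,0],[0,0,0],[0,0,0],[0,0,0]]}'
python3 -m handwheel '{"gripper":[60,60,60,60,60],"dp":[[0,0,-10],[0,0,-30],[0,0,-50],[0,0,-60],[0,0,-60]],"rot":[[0,0,0],[0,0,0],[0,0,0],[0,0,0],[0,0,0]]}'
python3 -m handwheel '{"gripper":[60,60,60,60,60],"dp":[[-5,-50,-20],[-5,-50,-20],[-5,-50,-20],[-10,-50,-10],[-10,-45,0]],"rot":[[0,0,0],[0,0,0],[0,0,0],[0,0,0],[0,0,0]]}'
python3 - <<'E'
from h import *
f=grab("wrist","w3"); g=grab("top","t3")
E
```

```text
time_s: 9.82
ee_pos: [0.4927, 0.0046, 0.0177]
orientation: [1.0, 0.028, -0.0, -0.0]
wrist_force: [-0.7, -0.5, -0.1]
opening: 0.0512
time_s: 10.45
ee_pos: [0.4923, 0.0047, 0.2305]
orientation: [1.0, 0.028, 0.0, 0.0]
wrist_force: [0.3, 0.5, -0.2]
opening: 0.0522
time_s: 11.08
ee_pos: [0.4436, 0.249, 0.2994]
orientation: [1.0, 0.028, 0.001, -0.0]
wrist_force: [1.3, 0.6, 0.1]
opening: 0.0513
```

View pics/w3.png

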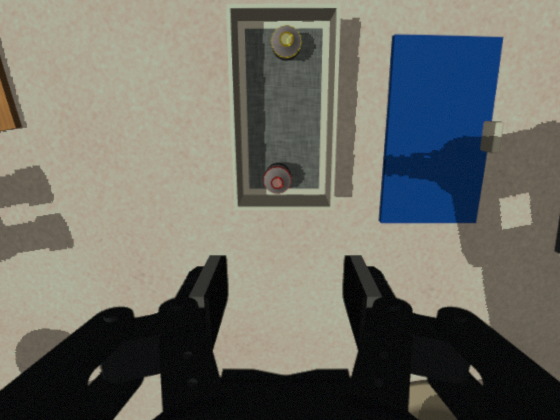

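The wrist view shows two objectives in the tub, yellow at (286,40) and red at (277,182). There are no others, and the lid lies flat on the bench at right.

Run:
```python
from h import *
f=grab("wrist")
for n,uv in (("yellow nose",(287,40)),("red nose",(277,183))): print(n,plane(f,uv,.05).round(4))
P=plane(f,[(231,9),(335,9),(331,207),(239,207)],.06); print("tub",rect(P),P.mean(0))
lidpose(f,.012)
print(plane(f,[(491,133)],.04))
go((.425,.25,.14))
a=f["pixels"][0:215,220:345,::-1]; cv2.imwrite("pics/c3.png",cv2.resize(a,None,fx=2.7,fy=2.7,interpolation=cv2.INTER_CUBIC))
```

```text
yellow nose [[0.5793 0.2559 0.05  ]]
red nose [[0.4264 0.2582 0.05  ]]
tub ((503.83685302734375, 254.02903747558594), (206.4655303955078, 105.65409088134766), 3.671663761138916) [0.50377855 0.25451832 0.06      ]
lid rect [491.   62.6] [227.5 130.2] 3.18
[[0.49847263 0.01445045 0.04      ]]
dp tool mm [-18.3  -2.4 158.4]
tool x yaw 3.349354487512465 tilt 0.026403234976274004
```

View pics/c3.png

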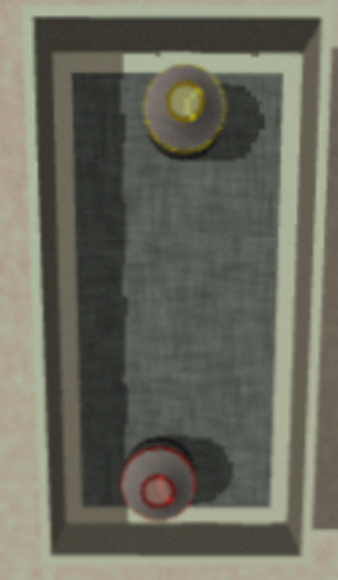

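The crop puts the red nose at about (278,182) and the yellow at about (288,38) in the full frame. Red first.

```bash
python3 -m handwheel '{"gripper":[60,60,60,60,60],"dp":[[-15.4,-9.7,50],[0,0,60],[0,0,60],[0,0,20],[0,0,0]],"rot":[[0,0,0],[0,0,0],[0,0,0],[0,0,0],[0,0,0]]}'
python3 - <<'E'
from h import *
f=grab("wrist","w4"); go((.4275,.2575,.012))
m=f["pixels"]
cv2.imwrite("pics/w4.png",m[:,:,::-1])
for z in (.038,.05): print(proj(f,[.4275,.2575,z]))
E
```

```text
time_s: 11.85
ee_pos: [0.4281, 0.2551, 0.1071]
orientation: [1.0, 0.027, -0.001, 0.0]
wrist_force: [0.4, -0.1, 0.7]
opening: 0.0514
dp tool mm [-1.2 -2.1 96.4]
tool x yaw 3.107253097084704 tilt 0.011546597023511239
[[279.82255781 220.24605065]]
[[279.55284483 226.58471839]]
```

View pics/w4.png

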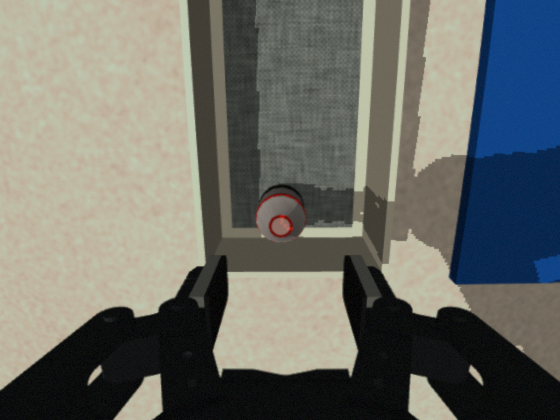

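The red nose is at (281,226), where it was predicted. The next step is to descend and grip.

```bash
python3 -m handwheel '{"gripper":[60,60,60,60,60],"dp":[[-1,-2,20],[0,0,30],[0,0,25],[0,0,15],[0,0,6]],"rot":[[0,0,0],[0,0,0],[0,0,0],[0,0,0],[0,0,0]]}'
python3 -m handwheel '{"gripper":[40,0,0,0,0],"dp":[[0,0,0],[0,0,0],[0,0,0],[0,0,0],[0,0,0]],"rot":[[0,0,0],[0,0,0],[0,0,0],[0,0,0],[0,0,0]]}' 40
python3 -m handwheel '{"gripper":[0,0,0,0,0],"dp":[[0,0,-10],[0,0,-30],[0,0,-50],[0,0,-60],[0,0,-40]],"rot":[[0,0,0],[0,0,0],[0,0,0],[0,0,0],[0,0,0]]}' 40
python3 - <<'E'
from h import *
f=grab("wrist","w5")
go((.447,-.196,.2),np.radians(7.75))
E
```

```text
time_s: 12.52
ee_pos: [0.4283, 0.2584, 0.0146]
orientation: [1.0, 0.028, 0.001, -0.001]
wrist_force: [-24.0, -15.0, 70.7]
opening: 0.0517
time_s: 13.15
ee_pos: [0.4289, 0.2586, 0.0142]
orientation: [1.0, 0.028, 0.002, -0.001]
wrist_force: [-1.2, 0.3, 12.5]
opening: 0.0299
time_s: 13.78
ee_pos: [0.4275, 0.258, 0.2054]
orientation: [1.0, 0.028, 0.002, -0.0]
wrist_force: [1.1, 0.4, -1.1]
opening: 0.0305
dp tool mm [ -7.4 455.    8.6]
tool x yaw 3.176128895964428 tilt 0.6074382776973712
rz deg -4.57
```

View pics/w5.png

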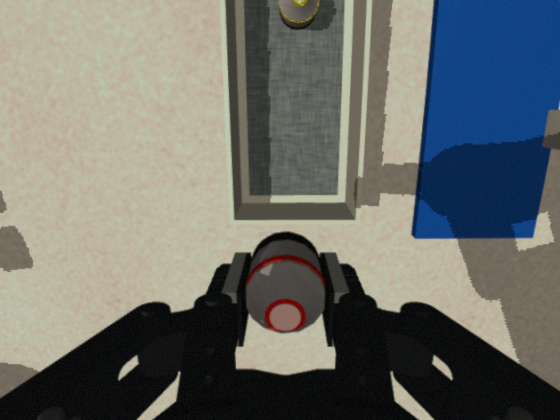

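Red is held upright between the pads. The wrist read 70 N on the way down, probably a knuckle on the tub rim, so for yellow I will stay higher with a narrower opening. Now carry red to bay 3.

```bash
python3 -m handwheel '{"gripper":[0,0,0,0,0],"dp":[[-1,35,0],[-1,47,0],[-1,47,0],[-1,47,0],[-1,47,0]],"rot":[[0,0,0],[0,0,0],[0,0,0],[0,0,0],[0,0,0]]}' >/dev/null
python3 -m handwheel '{"gripper":[0,0,0,0,0],"dp":[[-1,47,0],[-1,47,0],[-1,47,0],[0,47,0],[0,44,0]],"rot":[[0,0,0],[0,0,0],[0,0,0],[0,0,0],[0,0,0]]}' 
python3 -m handwheel '{"gripper":[0,0,0,0,0],"dp":[[0,0,0],[0,0,0],[0,0,0],[0,0,0],[0,0,0]],"rot":[[0,0,-4.5],[0,0,0],[0,0,0],[0,0,0],[0,0,0]]}'
python3 - <<'E'
from h import *
f=grab("wrist","w6"); H=hsv(f)
m=cv2.inRange(H,(105,90,30),(128,255,255))>0
for s,c,l in blobs(m,100):
    P=plane(f,np.argwhere(l)[:,::-1],.03); print(s,rect(P))
go((.447,-.196,.2),np.radians(7.75))
E
```

```text
time_s: 15.08
ee_pos: [0.4441, -0.1984, 0.2024]
orientation: [1.0, 0.027, 0.0, 0.0]
wrist_force: [-0.1, 0.7, -1.1]
opening: 0.0306
time_s: 15.7
ee_pos: [0.4444, -0.1964, 0.2019]
orientation: [0.998, 0.067, 0.0, 0.0]
wrist_force: [0.9, -0.7, -1.3]
opening: 0.0304
[    0     0    99   217 18568] ((480.70684814453125, 32.52515411376953), (190.80477905273438, 100.437255859375), 2.940464496612549)
[ 249   28   66   58 3723] ((553.6911010742188, -179.37928771972656), (45.534305572509766, 54.656158447265625), 7.60720157623291)
[ 250   95   64   55 3345] ((499.699951171875, -186.69845581054688), (46.8582649230957, 54.96222686767578), 7.609933853149414)
[ 252  161   60   47 2735] ((443.9908447265625, -194.3402557373047), (43.815345764160156, 54.99052047729492), 7.6430344581604)
[254 222  57  26 838] ((394.511474609375, -200.86683654785156), (25.960018157958984, 54.78776550292969), 7.66498327255249)
dp tool mm [ 2.7 -0.1  1.9]
tool x yaw 7.6693901469995085 tilt 0.004159043412935633
rz deg -0.08
```

View pics/w6.png

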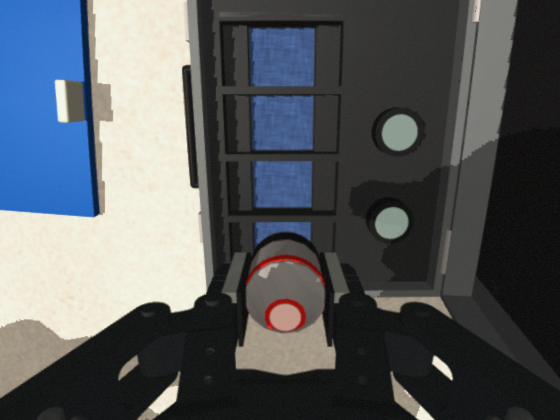

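The felts are clear: bay 1 (0.554,-0.179), bay 2 (0.500,-0.187), and bay 3 by spacing (0.446,-0.194). Lowering red into bay 3.

```bash
python3 -m handwheel '{"gripper":[0,0,0,0,0],"dp":[[2,-2,30],[0,0,50],[0,0,45],[0,0,25],[0,0,8]],"rot":[[0,0,0],[0,0,0],[0,0,0],[0,0,0],[0,0,0]]}' 
python3 -m handwheel '{"gripper":[0,0,0,0,0],"dp":[[0,0,1],[0,0,1],[0,0,1],[0,0,0],[0,0,0]],"rot":[[0,0,0],[0,0,0],[0,0,0],[0,0,0],[0,0,0]]}'
```

```text
time_s: 16.38
ee_pos: [0.4456, -0.194, 0.0428]
orientation: [0.998, 0.067, -0.001, -0.001]
wrist_force: [0.2, -1.0, -2.2]
opening: 0.0298
time_s: 17.0
ee_pos: [0.4461, -0.1945, 0.041]
orientation: [0.998, 0.067, 0.0, 0.0]
wrist_force: [-0.8, 0.4, -1.2]
opening: 0.0302
```

```bash
python3 -m handwheel '{"gripper":[0,0,0,0,0],"dp":[[0,0,1],[0,0,1],[0,0,0],[0,0,0],[0,0,0]],"rot":[[0,0,0],[0,0,0],[0,0,0],[0,0,0],[0,0,0]]}'
```

```text
time_s: 17.62
ee_pos: [0.4462, -0.1946, 0.0402]
orientation: [0.998, 0.067, 0.0, 0.0]
wrist_force: [-6.0, 3.1, 17.1]
opening: 0.0303
```

```bash
python3 -m handwheel '{"gripper":[30,40,48,48,48],"dp":[[0,0,-0.5],[0,0,0],[0,0,0],[0,0,0],[0,0,0]],"rot":[[0,0,0],[0,0,0],[0,0,0],[0,0,0],[0,0,0]]}' 
python3 -m handwheel '{"gripper":[48,48,48,48,48],"dp":[[0,0,-10],[0,0,-30],[0,0,-50],[0,0,-60],[0,0,-20]],"rot":[[0,0,0],[0,0,0],[0,0,0],[0,0,0],[0,0,0]]}'
python3 - <<'E'
from h import *
f=grab("wrist","w7")
print(ctrl.state()["opening"]); go((.55,.2545,.2),np.radians(3.2))
E
```

```text
time_s: 18.25
ee_pos: [0.4461, -0.1944, 0.0393]
orientation: [0.998, 0.067, -0.0, -0.0]
wrist_force: [-0.9, -0.5, -0.0]
opening: 0.041
time_s: 18.88
ee_pos: [0.4469, -0.195, 0.2136]
orientation: [0.998, 0.067, 0.002, 0.002]
wrist_force: [0.6, 0.7, -0.7]
opening: 0.0409
0.040863817290218325
dp tool mm [ 161.9 -432.    13. ]
tool x yaw 7.676438442186273 tilt 0.4416828558717042
rz deg 4.48
```

View pics/w7.png

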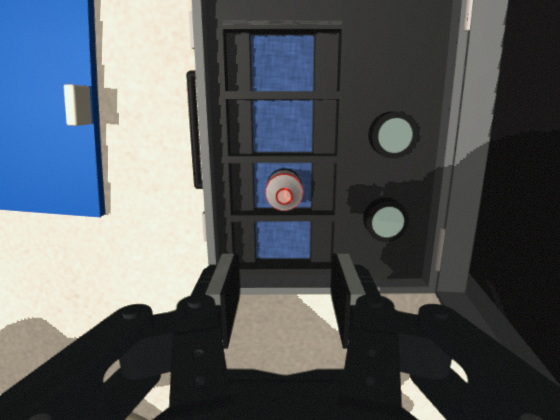

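Red stands upright in bay 3, its nose at (285,196). That is 13 views used, so I will rely on numeric checks from here. Next is yellow.

```bash
python3 -m handwheel '{"gripper":[52,52,52,52,52],"dp":[[15,-34,0],[20,-44,0],[20,-44,0],[20,-44,0],[20,-44,0]],"rot":[[0,0,0],[0,0,0],[0,0,0],[0,0,0],[0,0,0]]}' >/dev/null
python3 -m handwheel '{"gripper":[52,52,52,52,52],"dp":[[20,-44,0],[20,-44,0],[20,-44,0],[20,-44,0],[18,-42,0]],"rot":[[0,0,0],[0,0,0],[0,0,0],[0,0,0],[0,0,0]]}' 
python3 -m handwheel '{"gripper":[52,52,52,52,52],"dp":[[0,0,30],[0,0,40],[0,0,10],[0,0,0],[0,0,0]],"rot":[[0,0,4.5],[0,0,0],[0,0,0],[0,0,0],[0,0,0]]}'
cat >> h.py <<'E'
def noses(f,z,lo,hi,amin=15):
    H=hsv(f); m=cv2.inRange(H,lo,hi)>0
    for s,c,l in blobs(m,amin):
        hull=cv2.convexHull(np.argwhere(l)[:,::-1].astype(np.int32)); (u,v),r=cv2.minEnclosingCircle(hull)
        print(s,"circ",round(u,1),round(v,1),round(r,1),plane(f,(u,v),z)[0].round(4))
E
python3 - <<'E'
from h import *
f=grab("wrist","w8"); noses(f,.05,(22,110,90),(38,255,255))
print(proj(f,[.5815,.2545,.05]))
go((.5815,.2545,.022),np.radians(3.2))
E
```

```text
time_s: 20.18
ee_pos: [0.5803, 0.2571, 0.2088]
orientation: [0.998, 0.067, -0.0, 0.0]
wrist_force: [0.2, -0.7, -0.2]
opening: 0.0445
time_s: 20.8
ee_pos: [0.581, 0.2555, 0.1311]
orientation: [1.0, 0.028, 0.001, -0.0]
wrist_force: [-1.0, 0.0, 0.5]
opening: 0.0445
[264 186  40  14  87] circ 283.5 197.0 19.6 [0.5932 0.2564 0.05  ]
[305 198   3   9  16] circ 306.0 202.0 4.1 [0.5906 0.2411 0.05  ]
[274 204  23  21 222] circ 285.0 214.0 11.2 [0.5814 0.2548 0.05  ]
[[285.42799726 213.83381768]]
dp tool mm [  0.2   1.1 109. ]
tool x yaw 3.1581799426829207 tilt 0.15125832339161088
rz deg -0.04
```

```bash
python3 -m handwheel '{"gripper":[52,52,52,52,52],"dp":[[0,1,30],[0,0,40],[0,0,20],[0,0,5],[0,0,3]],"rot":[[0,0,0],[0,0,0],[0,0,0],[0,0,0],[0,0,0]]}'
python3 -m handwheel '{"gripper":[52,52,52,52,52],"dp":[[0,0,3],[0,0,3],[0,0,3],[0,0,3],[0,0,3]],"rot":[[0,0,0],[0,0,0],[0,0,0],[0,0,0],[0,0,0]]}'
```

```text
time_s: 21.48
ee_pos: [0.581, 0.2546, 0.0325]
orientation: [1.0, 0.028, 0.001, -0.0]
wrist_force: [-0.4, 0.4, 0.2]
opening: 0.0443
time_s: 22.1
ee_pos: [0.5803, 0.2545, 0.0161]
orientation: [1.0, 0.028, -0.0, 0.0]
wrist_force: [-0.7, 0.3, -0.4]
opening: 0.0442
```

```bash
python3 -m handwheel '{"gripper":[30,0,0,0,0],"dp":[[0,0,0],[0,0,0],[0,0,0],[0,0,0],[0,0,0]],"rot":[[0,0,0],[0,0,0],[0,0,0],[0,0,0],[0,0,0]]}' 40
python3 -m handwheel '{"gripper":[0,0,0,0,0],"dp":[[0,0,-10],[0,0,-30],[0,0,-50],[0,0,-60],[0,0,-40]],"rot":[[0,0,0],[0,0,0],[0,0,0],[0,0,0],[0,0,0]]}' 40
python3 - <<'E'
from h import *
f=grab("wrist","w9"); noses(f,.2,(22,110,90),(38,255,255)); go((.4997,-.1867,.2),np.radians(7.65))
E
```

```text
time_s: 22.72
ee_pos: [0.5803, 0.2545, 0.0163]
orientation: [1.0, 0.028, -0.0, 0.0]
wrist_force: [-0.6, 0.4, -0.7]
opening: 0.0304
time_s: 23.35
ee_pos: [0.5806, 0.2546, 0.2104]
orientation: [1.0, 0.028, 0.002, -0.0]
wrist_force: [-0.3, 0.5, -1.5]
opening: 0.0305
[248 249  72  25 282] circ 283.5 270.0 35.6 [0.5746 0.2541 0.2   ]
[265 290  42  34 501] circ 285.3 306.5 20.8 [0.5542 0.2522 0.2   ]
dp tool mm [-106.8  436.5   13.4]
tool x yaw 3.175000329908673 tilt 0.6562021977377873
rz deg -4.47
```

```bash
python3 -m handwheel '{"gripper":[0,0,0,0,0],"dp":[[-9,34,0],[-11,45,0],[-11,45,0],[-11,45,0],[-11,45,0]],"rot":[[0,0,0],[0,0,0],[0,0,0],[0,0,0],[0,0,0]]}' >/dev/null
python3 -m handwheel '{"gripper":[0,0,0,0,0],"dp":[[-11,45,0],[-11,45,0],[-11,45,0],[-11,45,0],[-10,42,0]],"rot":[[0,0,0],[0,0,0],[0,0,0],[0,0,0],[0,0,0]]}' >/dev/null
python3 -m handwheel '{"gripper":[0,0,0,0,0],"dp":[[0,0,20],[0,0,0],[0,0,0],[0,0,0],[0,0,0]],"rot":[[0,0,-4.5],[0,0,0],[0,0,0],[0,0,0],[0,0,0]]}'
python3 - <<'E'
from h import *
go((.4997,-.1867,.044),np.radians(7.65))
E
```

```text
time_s: 25.28
ee_pos: [0.4978, -0.1865, 0.1868]
orientation: [0.998, 0.067, 0.0, 0.0]
wrist_force: [-0.3, 0.5, -1.4]
opening: 0.03
dp tool mm [  1.8   0.3 142.8]
tool x yaw 7.674536257038346 tilt 0.042640604457901125
rz deg 0.02
```

```bash
python3 -m handwheel '{"gripper":[0,0,0,0,0],"dp":[[2,0,30],[0,0,50],[0,0,40],[0,0,16],[0,0,6]],"rot":[[0,0,0],[0,0,0],[0,0,0],[0,0,0],[0,0,0]]}' 
python3 -m handwheel '{"gripper":[0,0,0,0,0],"dp":[[0,0,1],[0,0,0.7],[0,0,0],[0,0,0],[0,0,0]],"rot":[[0,0,0],[0,0,0],[0,0,0],[0,0,0],[0,0,0]]}'
```

```text
time_s: 25.9
ee_pos: [0.4999, -0.1866, 0.0445]
orientation: [0.998, 0.067, 0.0, 0.0]
wrist_force: [-0.3, 0.4, -0.5]
opening: 0.0303
time_s: 26.52
ee_pos: [0.4996, -0.1865, 0.0428]
orientation: [0.998, 0.067, 0.0, 0.0]
wrist_force: [0.0, -0.4, -0.1]
opening: 0.03
```

```bash
python3 -m handwheel '{"gripper":[30,40,48,48,48],"dp":[[0,0,0],[0,0,0],[0,0,0],[0,0,0],[0,0,0]],"rot":[[0,0,0],[0,0,0],[0,0,0],[0,0,0],[0,0,0]]}' 
python3 -m handwheel '{"gripper":[48,48,48,48,0],"dp":[[0,0,-10],[0,0,-30],[0,0,-50],[0,0,-60],[0,0,-40]],"rot":[[0,0,0],[0,0,0],[0,0,0],[0,0,0],[0,0,0]]}'
python3 - <<'E'
from h import *
f=grab("wrist","w10"); noses(f,.076,(22,110,90),(38,255,255),40);print("red"); noses(f,.076,(0,110,90),(10,255,255),40); noses(f,.076,(170,110,90),(180,255,255),40)
print("knee?"); noses(f,.133,(10,140,90),(21,255,255),20)
print(proj(f,[.623,-.2425,.133]))
g=grab("top"); noses(g,.133,(8,120,120),(28,255,255),10)
E
python3 -m handwheel '{"gripper":[0,0,0,0,0],"dp":[[0,0,-10],[0,0,0],[0,0,0],[0,0,0],[0,0,0]],"rot":[[-9,0,0],[-9,0,0],[-9,0,0],[-9,0,0],[-9,0,0]]}'
python3 - <<'E'
from h import *
go((.6202,-.2213,.154))
E
```

```text
time_s: 27.15
ee_pos: [0.4995, -0.1865, 0.0427]
orientation: [0.998, 0.067, 0.0, 0.0]
wrist_force: [0.1, -0.4, -0.4]
opening: 0.0409
time_s: 27.78
ee_pos: [0.4997, -0.1866, 0.2363]
orientation: [0.998, 0.067, 0.001, 0.001]
wrist_force: [0.2, -0.6, 0.7]
opening: 0.024
[388  27   9  24 179] circ 392.0 38.5 11.7 [ 0.6346 -0.2572  0.076 ]
[269 165  31  11  59] circ 284.0 174.0 15.0 [ 0.5121 -0.1852  0.076 ]
[277 178  17  17 122] circ 284.7 186.1 8.3 [ 0.5012 -0.1873  0.076 ]
red
[271 223  29  10  67] circ 285.0 230.5 14.1 [ 0.4593 -0.1932  0.076 ]
[278 238  16  15  89] circ 285.7 245.3 7.8 [ 0.4446 -0.1958  0.076 ]
knee?
[379  27  29  26 448] circ 393.0 40.5 18.1 [ 0.6216 -0.2432  0.133 ]
[[392.3442512   38.05072629]]
[   0  127   44  135 2669] circ 12.0 194.0 68.1 [0.6134 0.6032 0.133 ]
[382 187   6   7  28] circ 384.5 189.9 3.3 [ 0.6224 -0.2432  0.133 ]
time_s: 28.5
ee_pos: [0.4995, -0.1861, 0.2428]
orientation: [0.921, 0.062, 0.026, 0.384]
wrist_force: [-0.1, -0.8, -0.4]
opening: -0.0003
dp tool mm [114.8 -27.2  98.9]
tool x yaw 7.740024563935557 tilt 45.2763157980028
```

Both objectives stand in their bays, and the knee is confirmed at (0.622,-0.243,0.133) from two views. The next step is to approach along 45° and push.

```bash
python3 -m handwheel '{"gripper":[0,0,0,0,0],"dp":[[38,-9,0],[38,-9,0],[39,-9,30],[0,0,40],[0,0,29]],"rot":[[0,0,0],[0,0,0],[0,0,0],[0,0,0],[0,0,0]]}' 
python3 -m handwheel '{"gripper":[0,0,0,0,0],"dp":[[0,0,5],[0,0,5],[0,0,5],[0,0,4],[0,0,4]],"rot":[[0,0,0],[0,0,0],[0,0,0],[0,0,0],[0,0,0]]}' 
python3 -m handwheel '{"gripper":[0,0,0,0,0],"dp":[[0,0,4],[0,0,4],[0,0,4],[0,0,4],[0,0,4]],"rot":[[0,0,0],[0,0,0],[0,0,0],[0,0,0],[0,0,0]]}'
python3 - <<'E'
from h import *
g=grab("top"); noses(g,.12,(8,120,120),(28,255,255),10)
E
```

```text
time_s: 29.12
ee_pos: [0.6199, -0.2222, 0.1512]
orientation: [0.922, 0.062, 0.024, 0.381]
wrist_force: [0.4, -0.2, 0.6]
opening: -0.0002
time_s: 29.75
ee_pos: [0.6226, -0.2375, 0.1375]
orientation: [0.922, 0.062, 0.026, 0.382]
wrist_force: [0.1, 4.4, 3.0]
opening: -0.0002
time_s: 30.38
ee_pos: [0.6243, -0.2514, 0.1226]
orientation: [0.922, 0.062, 0.026, 0.381]
wrist_force: [-0.9, 6.5, 0.9]
opening: -0.0001
[   0  127   45  136 2781] circ 12.5 194.5 68.6 [0.6136 0.6102 0.12  ]
```

```bash
python3 -m handwheel '{"gripper":[0,0,0,0,0],"dp":[[0,0,4],[0,0,4],[0,0,4],[0,0,3],[0,0,0]],"rot":[[0,0,0],[0,0,0],[0,0,0],[0,0,0],[0,0,0]]}' 
python3 -m handwheel '{"gripper":[0,0,0,0,0],"dp":[[0,0,-10],[0,0,-30],[0,0,-50],[0,0,-50],[0,0,-50]],"rot":[[0,0,0],[0,0,0],[0,0,0],[0,0,0],[0,0,0]]}' 
python3 -m handwheel '{"gripper":[0,0,0,0,0],"dp":[[-50,0,-20],[0,0,0],[0,0,0],[0,0,0],[0,0,0]],"rot":[[0,0,0],[0,0,0],[0,0,0],[0,0,0],[0,0,0]]}'
python3 - <<'E'
from h import *
g=grab("top","t11"); noses(g,.12,(8,120,120),(28,255,255),10)
w=grab("wrist","w11"); a=np.zeros((420,800,3),np.uint8); a[:,:450]=cv2.resize(w["pixels"],(450,338))[:,:,::-1].repeat(1,0) if 0 else 0
a[:338,:450]=cv2.resize(w["pixels"],(450,338))[:,:,::-1]; a[:,450:]=cv2.resize(g["pixels"][150:330,320:470],(350,420))[:,:,::-1]
cv2.imwrite("pics/m11.png",a); print(pose()[1])
E
```

```text
time_s: 31.05
ee_pos: [0.6255, -0.2598, 0.1104]
orientation: [0.923, 0.063, 0.025, 0.38]
wrist_force: [-2.1, 16.1, -3.2]
opening: -0.0003
time_s: 31.68
ee_pos: [0.6075, -0.1284, 0.2487]
orientation: [0.922, 0.061, 0.026, 0.382]
wrist_force: [0.3, -1.5, -0.8]
opening: 0.0001
time_s: 32.3
ee_pos: [0.5568, -0.1221, 0.2606]
orientation: [0.922, 0.062, 0.025, 0.382]
wrist_force: [-0.5, -0.1, -1.2]
opening: -0.0002
[   0  127   45  136 2760] circ 12.5 194.5 68.6 [0.6136 0.6102 0.12  ]
[389 187   6   7  29] circ 391.5 190.0 3.4 [ 0.6237 -0.2627  0.12  ]
[ 0.55663245 -0.12198682  0.26066783]
```

View pics/m11.png

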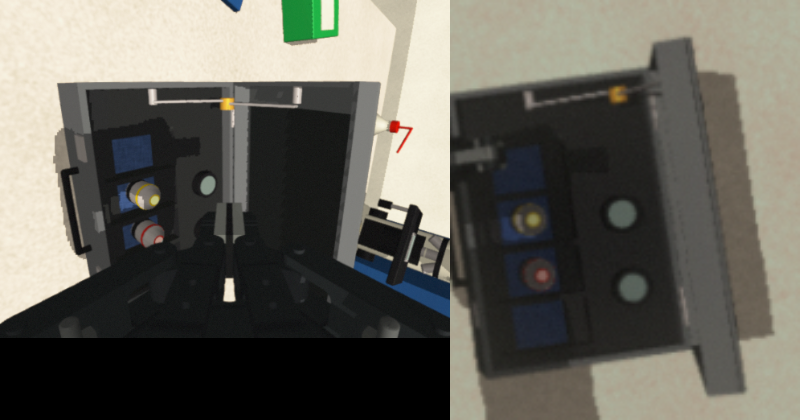

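The view shows the knee folded past straight, now at case y ≈ -54, with yellow and red upright in bays 2 and 3. The next step is to level the tool, go over the lid and come down behind it.

```bash
python3 -m handwheel '{"gripper":[0,0,0,0,0],"dp":[[0,36,-36],[0,36,-36],[0,0,0],[0,0,0],[0,0,0]],"rot":[[0,0,0],[0,0,0],[9,0,0],[9,0,0],[9,0,0]]}' >/dev/null
python3 -m handwheel '{"gripper":[0,0,0,0,0],"dp":[[0,0,0],[0,0,0],[0,0,0],[0,0,0],[0,0,0]],"rot":[[9,0,0],[9,0,0],[0.3,0,0],[0,0,0],[0,0,0]]}'
python3 - <<'E'
from h import *
go((.5035,-.4006,.36),np.radians(7.65))
E
```

```text
time_s: 33.65
ee_pos: [0.5564, -0.1209, 0.363]
orientation: [0.998, 0.068, -0.0, -0.002]
wrist_force: [0.4, 0.4, -0.1]
opening: 0.0001
dp tool mm [-90.1 270.1   1.9]
tool x yaw 7.742520441603743 tilt 0.22064034358793935
rz deg 0.09
```

```bash
python3 -m handwheel '{"gripper":[0,0,0,0,0],"dp":[[-15,45,0],[-15,45,0],[-15,45,0],[-15,45,0],[-15,45,0]],"rot":[[0,0,0],[0,0,0],[0,0,0],[0,0,0],[0,0,0]]}' >/dev/null
python3 -m handwheel '{"gripper":[0,0,0,0,0],"dp":[[-15,45,0],[0,0,40],[0,0,40],[0,0,28],[0,0,0]],"rot":[[0,0,0],[0,0,0],[0,0,0],[0,0,0],[0,0,0]]}'
python3 - <<'E'
from h import *
cv2.imwrite
g=grab("side"); 
s,e,T=pose(); o=np.array([.5004,-.2245,0]); X=np.array([.9911,.1331,0]);Y=np.array([-.1331,.9911,0])
print("case xyz",(e-o)@X*1e3,(e-o)@Y*1e3,e[2]*1e3)
E
```

```text
time_s: 34.9
ee_pos: [0.5031, -0.3996, 0.2518]
orientation: [0.998, 0.067, -0.002, -0.004]
wrist_force: [-0.3, 0.4, 1.1]
opening: -0.0002
case xyz -20.350101523683893 -174.57208293468724 253.900287083759
```

```bash
python3 -m handwheel '{"gripper":[0,0,0,0,0],"dp":[[0,-14,0],[0,-12,0],[0,-10,0],[0,-8,0],[0,-6,0]],"rot":[[0,0,0],[0,0,0],[0,0,0],[0,0,0],[0,0,0]]}' 
python3 -m handwheel '{"gripper":[0,0,0,0,0],"dp":[[0,-5,0],[0,-5,0],[0,-5,0],[0,-5,1],[0,-5,1]],"rot":[[0,0,0],[0,0,0],[0,0,0],[0,0,0],[0,0,0]]}' 
python3 -m handwheel '{"gripper":[0,0,0,0,0],"dp":[[0,-5,1],[0,-5,1],[0,-5,1],[0,-5,1],[0,-5,1]],"rot":[[0,0,0],[0,0,0],[0,0,0],[0,0,0],[0,0,0]]}'
```

```text
time_s: 35.58
ee_pos: [0.4965, -0.3508, 0.2539]
orientation: [0.998, 0.067, -0.0, -0.003]
wrist_force: [-1.3, 1.3, 0.6]
opening: 0.0001
time_s: 36.2
ee_pos: [0.4931, -0.3262, 0.2517]
orientation: [0.998, 0.067, -0.0, -0.003]
wrist_force: [-0.8, 0.2, -0.0]
opening: -0.0002
time_s: 36.83
ee_pos: [0.4898, -0.3014, 0.2471]
orientation: [0.998, 0.067, -0.0, -0.002]
wrist_force: [-0.1, -0.9, 1.9]
opening: -0.0001
```

```bash
python3 -m handwheel '{"gripper":[0,0,0,0,0],"dp":[[0,-5,1],[0,-5,1],[0,-5,1],[0,-5,2],[0,-5,2]],"rot":[[0,0,0],[0,0,0],[0,0,0],[0,0,0],[0,0,0]]}'
python3 - <<'E'
from h import *
g=grab("top"); w=grab("side")
a=np.zeros((420,800,3),np.uint8); a[:,:400]=cv2.resize(w["pixels"][230:420,130:350],(400,345))[:,:,::-1].repeat(2,0)[:420] if 0 else 0
a[:345,:400]=cv2.resize(w["pixels"][230:420,130:350],(400,345))[:,:,::-1]; a[:,400:]=cv2.resize(g["pixels"][150:330,310:480],(400,420))[:,:,::-1]
cv2.imwrite("pics/m12.png",a)
E
```

```text
time_s: 37.45
ee_pos: [0.4864, -0.2764, 0.2401]
orientation: [0.998, 0.067, -0.0, -0.003]
wrist_force: [-0.3, -1.0, 1.8]
opening: -0.0001
```

View pics/m12.png

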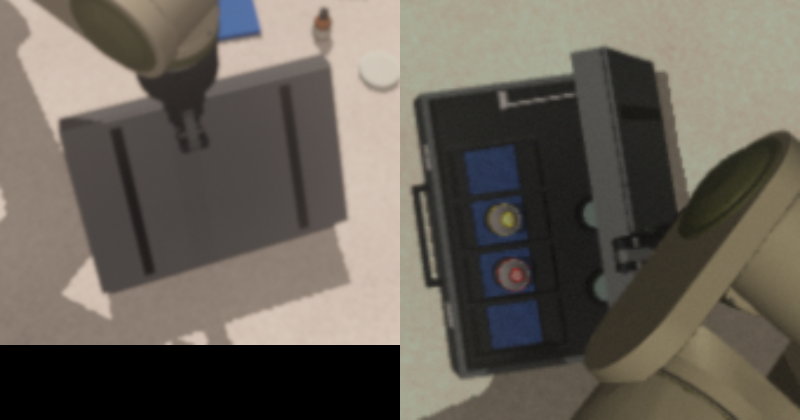

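The lid follows the finger at about 1–2 N, now at about 1.0 rad above level. Continue along the arc.

```bash
python3 -m handwheel '{"gripper":[0,0,0,0,0],"dp":[[0,-6.5,3.2],[0,-6.5,3.4],[0,-6.5,3.7],[0,-6.5,3.9],[0,-6.5,4.2]],"rot":[[0,0,0],[0,0,0],[0,0,0],[0,0,0],[0,0,0]]}' 
python3 -m handwheel '{"gripper":[0,0,0,0,0],"dp":[[0,-5.8,4.5],[0,-5.8,4.7],[0,-5.6,4.9],[0,-5.4,5],[0,-5.2,5.2]],"rot":[[0,0,0],[0,0,0],[0,0,0],[0,0,0],[0,0,0]]}' 
python3 -m handwheel '{"gripper":[0,0,0,0,0],"dp":[[0,-5,5.3],[0,-4.7,5.5],[0,-4.4,5.6],[0,-4.1,5.8],[0,-3.8,6]],"rot":[[0,0,0],[0,0,0],[0,0,0],[0,0,0],[0,0,0]]}'
python3 - <<'E'
from h import *
s,e,T=pose(); o=np.array([.5004,-.2245,0]); X=np.array([.9911,.1331,0]);Y=np.array([-.1331,.9911,0])
print("case xyz",(e-o)@X*1e3,(e-o)@Y*1e3,e[2]*1e3)
E
```

```text
time_s: 38.17
ee_pos: [0.482, -0.244, 0.2216]
orientation: [0.998, 0.067, -0.0, -0.003]
wrist_force: [-0.2, -0.1, 2.3]
opening: 0.0001
time_s: 38.8
ee_pos: [0.4783, -0.2165, 0.1973]
orientation: [0.998, 0.067, -0.0, -0.003]
wrist_force: [-0.0, 0.8, 0.7]
opening: -0.0001
time_s: 39.42
ee_pos: [0.4754, -0.1946, 0.1692]
orientation: [0.998, 0.067, -0.0, -0.003]
wrist_force: [-0.3, 0.7, 1.4]
opening: -0.0001
case xyz -20.827233067233568 32.93252518711503 169.1730655399511
```

```bash
python3 -m handwheel '{"gripper":[0,0,0,0,0],"dp":[[0,-2.2,4],[0,-2.2,4],[0,-2,4],[0,-2,4],[0,-2,4]],"rot":[[0,0,0],[0,0,0],[0,0,0],[0,0,0],[0,0,0]]}' 
python3 -m handwheel '{"gripper":[0,0,0,0,0],"dp":[[0,-2,4],[0,-1.5,4],[0,-1.5,4],[0,-1,4],[0,-1,4]],"rot":[[0,0,0],[0,0,0],[0,0,0],[0,0,0],[0,0,0]]}' 
python3 -m handwheel '{"gripper":[0,0,0,0,0],"dp":[[0,-1,3],[0,-1,3],[0,-1,3],[0,-1,3],[0,-1,3]],"rot":[[0,0,0],[0,0,0],[0,0,0],[0,0,0],[0,0,0]]}' 
python3 -m handwheel '{"gripper":[0,0,0,0,0],"dp":[[0,0,2],[0,0,2],[0,0,2],[0,0,2],[0,0,2]],"rot":[[0,0,0],[0,0,0],[0,0,0],[0,0,0],[0,0,0]]}' 
python3 -m handwheel '{"gripper":[0,0,0,0,0],"dp":[[0,0,0.6],[0,0,0],[0,0,0],[0,0,0],[0,0,0]],"rot":[[0,0,0],[0,0,0],[0,0,0],[0,0,0],[0,0,0]]}'
```

```text
time_s: 40.05
ee_pos: [0.474, -0.1844, 0.1494]
orientation: [0.998, 0.067, -0.0, -0.003]
wrist_force: [0.1, 0.2, -0.0]
opening: -0.0001
time_s: 40.67
ee_pos: [0.4731, -0.1774, 0.1294]
orientation: [0.998, 0.067, -0.0, -0.003]
wrist_force: [-0.9, -0.7, -0.3]
opening: -0.0001
time_s: 41.3
ee_pos: [0.4724, -0.1723, 0.1146]
orientation: [0.998, 0.067, -0.0, -0.003]
wrist_force: [0.7, 0.9, 0.2]
opening: -0.0004
time_s: 41.92
ee_pos: [0.4724, -0.1723, 0.1046]
orientation: [0.998, 0.067, -0.0, -0.003]
wrist_force: [-0.4, 0.2, -0.8]
opening: 0.0005
time_s: 42.55
ee_pos: [0.4724, -0.1724, 0.1042]
orientation: [0.998, 0.067, -0.0, -0.003]
wrist_force: [0.8, -0.5, -0.5]
opening: -0.0001
```

```bash
python3 -m handwheel '{"gripper":[0,0,0,0,0],"dp":[[0,0,1],[0,0,1],[0,0,1],[0,0,0],[0,0,0]],"rot":[[0,0,0],[0,0,0],[0,0,0],[0,0,0],[0,0,0]]}' 
python3 -m handwheel '{"gripper":[0,0,0,0,0],"dp":[[0,0,0.7],[0,0,0.5],[0,0,0],[0,0,0],[0,0,0]],"rot":[[0,0,0],[0,0,0],[0,0,0],[0,0,0],[0,0,0]]}'
```

```text
time_s: 43.18
ee_pos: [0.4724, -0.1724, 0.1012]
orientation: [0.998, 0.067, -0.0, -0.003]
wrist_force: [-0.1, 0.5, -0.0]
opening: -0.0001
time_s: 43.8
ee_pos: [0.4724, -0.1724, 0.1001]
orientation: [0.998, 0.067, -0.0, -0.003]
wrist_force: [-1.8, -0.5, 3.2]
opening: 0.0001
```

```bash
python3 -m handwheel '{"gripper":[0,0,0,0,0],"dp":[[0,0,0.5],[0,0,0.3],[0,0,0],[0,0,0],[0,0,0]],"rot":[[0,0,0],[0,0,0],[0,0,0],[0,0,0],[0,0,0]]}' 
python3 -m handwheel '{"gripper":[60,60,60,60,60],"dp":[[0,0,-5],[0,0,-30],[0,0,-50],[0,0,-50],[0,0,0]],"rot":[[0,0,0],[0,0,0],[0,0,0],[0,0,0],[0,0,0]]}'
python3 - <<'E'
from h import *
go((.42,.0,.25),np.radians(3.2))
g=grab("top"); H=hsv(g)
m=cv2.inRange(H,(105,120,40),(125,255,255))>0
for s,c,l in blobs(m,1500): print(s,rect(plane(g,np.argwhere(l)[:,::-1],.012)))
E
```

```text
time_s: 44.42
ee_pos: [0.4724, -0.1724, 0.1]
orientation: [0.998, 0.067, -0.0, -0.002]
wrist_force: [-3.9, 2.5, 11.0]
opening: 0.0002
time_s: 45.05
ee_pos: [0.4737, -0.1738, 0.2375]
orientation: [0.998, 0.067, 0.003, -0.0]
wrist_force: [-0.2, -0.7, 0.1]
opening: 0.0514
dp tool mm [ -29.9 -179.4  -12.6]
tool x yaw 7.6723016593943925 tilt 0.31240764158821865
rz deg 4.47
[ 363   45   72   89 4397] ((899.2843017578125, -320.4518127441406), (148.61392211914062, 208.9122772216797), 75.78459930419922)
[ 224  202   55   93 4511] ((491.53271484375, 61.151458740234375), (225.28260803222656, 125.82038116455078), 3.1967639923095703)
```

The case is shut: the outer face met the tool at 0.100 m and was stiff at 11 N. The tub lid still lies where I put it, so I fetch it.

```bash
python3 -m handwheel '{"gripper":[60,60,60,60,60],"dp":[[8,-35,0],[8,-35,0],[9,-35,0],[9,-35,0],[9,-36,0]],"rot":[[0,0,0],[0,0,0],[0,0,0],[0,0,0],[0,0,4.5]]}' 
python3 -m handwheel '{"gripper":[60,60,60,60,60],"dp":[[0,0,0],[0,0,0],[0,0,0],[0,0,0],[0,0,0]],"rot":[[0,0,0],[0,0,0],[0,0,0],[0,0,0],[0,0,0]]}'
python3 - <<'E'
from h import *
f=grab("wrist","w13"); b,P=lidpose(f,.012); H=hsv(f)
m=(H[...,2]>170)&(H[...,1]<45)
ys,xs=np.where(b[2]); 
for s,c,l in blobs(m,60):
    p=plane(f,c,.04)[0]
    if abs(p[0]-.49)<.05 and abs(p[1])<.05: print("tab",s,c,rect(plane(f,np.argwhere(l)[:,::-1],.04)))
go((.4929,.0045,.02),np.radians(3.2))
E
```

```text
time_s: 45.72
ee_pos: [0.4912, 0.0084, 0.2335]
orientation: [1.0, 0.027, -0.002, -0.003]
wrist_force: [-0.0, 0.1, -0.3]
opening: 0.0509
time_s: 46.35
ee_pos: [0.4916, 0.0068, 0.235]
orientation: [1.0, 0.027, -0.0, -0.003]
wrist_force: [-0.3, -0.3, 0.3]
opening: 0.0515
lid rect [490.8  61.9] [228.2 127.8] 3.17
tab [284 159   9  35 311] [288. 176.] ((494.641845703125, 4.163613319396973), (34.288734436035156, 8.032048225402832), 3.1823275089263916)
dp tool mm [  1.3   3.5 215. ]
tool x yaw 3.144136482397153 tilt 0.2990247783096903
rz deg -0.06
```

```bash
python3 -m handwheel '{"gripper":[60,60,60,60,60],"dp":[[1.5,3,40],[0,0,60],[0,0,60],[0,0,40],[0,0,15]],"rot":[[-0.3,0,0],[0,0,0],[0,0,0],[0,0,0],[0,0,0]]}' 
python3 -m handwheel '{"gripper":[60,30,0,0,0],"dp":[[0,0,0],[0,0,0],[0,0,0],[0,0,0],[0,0,0]],"rot":[[0,0,0],[0,0,0],[0,0,0],[0,0,0],[0,0,0]]}' 60
python3 -m handwheel '{"gripper":[0,0,0,0,0],"dp":[[0,0,0],[0,0,-5],[0,0,-20],[0,0,-40],[0,0,-50]],"rot":[[0,0,0],[0,0,0],[0,0,0],[0,0,0],[0,0,0]]}' 60
python3 -m handwheel '{"gripper":[0,0,0,0,0],"dp":[[0,0,-30],[0,0,0],[0,0,0],[0,0,0],[0,0,0]],"rot":[[0,0,0],[0,0,0],[0,0,0],[0,0,0],[0,0,0]]}' 60
python3 - <<'E'
from h import *
s,e,T=pose(); f=grab("wrist"); print(e,s["opening"]); lidpose(f,e[2]-.0075)
g=grab("top"); lidpose(g,e[2]-.0075)
# tub rim from top view: bright inner/outer
H=hsv(g); cv2.imwrite("pics/t13.png",g["pixels"][:,:,::-1])
a=g["pixels"][180:310,130:215]; print(H[195:290:10,170])
E
```

```text
time_s: 47.02
ee_pos: [0.4923, 0.0045, 0.0183]
orientation: [1.0, 0.028, -0.002, -0.0]
wrist_force: [0.3, 0.0, 0.7]
opening: 0.0514
time_s: 47.65
ee_pos: [0.4939, 0.0044, 0.0213]
orientation: [1.0, 0.028, 0.001, 0.0]
wrist_force: [-1.0, 1.0, 7.2]
opening: 0.009
time_s: 48.28
ee_pos: [0.4926, 0.0045, 0.1361]
orientation: [1.0, 0.028, -0.001, -0.0]
wrist_force: [0.3, -0.3, -1.2]
opening: 0.0085
time_s: 48.9
ee_pos: [0.493, 0.0044, 0.1642]
orientation: [1.0, 0.028, -0.001, -0.0]
wrist_force: [-0.3, -0.8, -2.3]
opening: 0.0089
[0.49295642 0.00444823 0.16424858] 0.008891096924263256
lid rect [515.1  62.8] [177.6 127.4] 2.9
lid rect [ 847.  -275.3] [128.2 179.7] 75.74
[[ 24  39 162]
 [ 50  18  87]
 [ 45  14  71]
 [ 40  18  83]
 [ 48  17  73]
 [ 45  24  84]
 [ 48  15  83]
 [ 38  13  77]
 [ 45  19  81]
 [ 39  27 121]]
```

```bash
python3 -m handwheel '{"gripper":[0,0,0,0,0],"dp":[[5,-30,0],[5,-40,0],[5,-40,0],[5,-40,0],[5,-39,0]],"rot":[[0,0,0],[0,0,0],[0,0,0],[0,0,0],[0,0,0]]}' 60
python3 -m handwheel '{"gripper":[0,0,0,0,0],"dp":[[0,0,20],[0,0,20],[0,0,20],[0,0,0],[0,0,0]],"rot":[[0,0,0],[0,0,0],[0,0,0],[0,0,0],[0,0,0]]}' 60
python3 - <<'E'
from h import *
go((.508,.1947,.083),np.radians(3.2)); print(pose()[0]["orientation"])
E
```

```text
time_s: 49.62
ee_pos: [0.5077, 0.1958, 0.1648]
orientation: [1.0, 0.028, -0.0, 0.0]
wrist_force: [0.0, -1.1, -2.9]
opening: 0.0084
time_s: 50.25
ee_pos: [0.5082, 0.1945, 0.1058]
orientation: [1.0, 0.028, 0.0, -0.0]
wrist_force: [-0.3, -0.7, -2.1]
opening: 0.0082
dp tool mm [-0.2 -0.2 22.8]
tool x yaw 3.1646826877192185 tilt 0.038684683891187926
rz deg -0.04
[ 9.99618616e-01  2.76135673e-02  3.34155353e-04 -4.80161523e-05]
```

```bash
python3 -m handwheel '{"gripper":[0,0,0,0,0],"dp":[[0,0,10],[0,0,8],[0,0,4],[0,0,2],[0,0,1]],"rot":[[0,0,0],[0,0,0],[0,0,0],[0,0,0],[0,0,0]]}'
python3 -m handwheel '{"gripper":[0,0,0,0,0],"dp":[[0,0,1],[0,0,1],[0,0,1],[0,0,1],[0,0,0]],"rot":[[0,0,0],[0,0,0],[0,0,0],[0,0,0],[0,0,0]]}'
```

```text
time_s: 50.88
ee_pos: [0.5078, 0.1945, 0.08]
orientation: [1.0, 0.028, -0.0, 0.0]
wrist_force: [0.1, -0.5, -1.4]
opening: 0.0085
time_s: 51.5
ee_pos: [0.5077, 0.1945, 0.0759]
orientation: [1.0, 0.028, -0.0, 0.0]
wrist_force: [0.3, -0.3, -1.6]
opening: 0.0085
```

```bash
python3 -m handwheel '{"gripper":[0,0,0,0,0],"dp":[[0,0,1],[0,0,1],[0,0,0.5],[0,0,0],[0,0,0]],"rot":[[0,0,0],[0,0,0],[0,0,0],[0,0,0],[0,0,0]]}'
python3 -m handwheel '{"gripper":[0,0,0,0,0],"dp":[[0,0,0.7],[0,0,0],[0,0,0],[0,0,0],[0,0,0]],"rot":[[0,0,0],[0,0,0],[0,0,0],[0,0,0],[0,0,0]]}'
```

```text
time_s: 52.12
ee_pos: [0.5078, 0.1945, 0.0736]
orientation: [1.0, 0.028, -0.0, 0.0]
wrist_force: [0.5, 0.1, -1.8]
opening: 0.0087
time_s: 52.75
ee_pos: [0.5078, 0.1945, 0.0733]
orientation: [1.0, 0.028, -0.0, 0.0]
wrist_force: [-3.9, -0.6, 5.7]
opening: 0.0084
```

```bash
python3 -m handwheel '{"gripper":[20,40,60,60,60],"dp":[[0,0,0],[0,0,0],[0,0,0],[0,0,0],[0,0,0]],"rot":[[0,0,0],[0,0,0],[0,0,0],[0,0,0],[0,0,0]]}'
python3 -m handwheel '{"gripper":[60,60,60,60,60],"dp":[[0,0,-20],[0,0,-50],[0,0,-50],[-10,20,-30],[-15,45,0]],"rot":[[0,0,0],[0,0,0],[0,0,0],[0,0,0],[0,0,0]]}'
python3 -m handwheel '{"gripper":[60,60,60,60,60],"dp":[[-10,45,0],[-10,45,0],[-10,30,0],[0,0,0],[0,0,0]],"rot":[[0,0,0],[0,0,0],[0,0,0],[0,0,0],[0,0,0]]}'
python3 - <<'E'
from h import *
f=grab("wrist"); g=grab("top"); s=grab("side")
print(pose()[1]); lidpose(f,.064); 
H=hsv(g); m=cv2.inRange(H,(105,120,40),(125,255,255))>0
for b in blobs(m,1500): print(b[0],rect(plane(g,np.argwhere(b[2])[:,::-1],.064)))
a=np.zeros((600,800,3),np.uint8); a[:300,:400]=cv2.resize(f["pixels"],(400,300))[:,:,::-1]; a[:300,400:]=cv2.resize(g["pixels"],(400,300))[:,:,::-1]
a[300:,:400]=cv2.resize(s["pixels"],(400,300))[:,:,::-1]; a[300:,400:]=cv2.resize(s["pixels"][140:230,170:290],(400,300))[:,:,::-1]
cv2.imwrite("pics/m14.png",a)
E
```

```text
time_s: 53.38
ee_pos: [0.5078, 0.1945, 0.0728]
orientation: [1.0, 0.028, -0.0, -0.0]
wrist_force: [-0.5, -0.1, 0.1]
opening: 0.0512
time_s: 54.0
ee_pos: [0.487, 0.1283, 0.2251]
orientation: [1.0, 0.029, 0.002, -0.0]
wrist_force: [0.8, -1.2, -0.2]
opening: 0.0512
time_s: 54.62
ee_pos: [0.4632, 0.0072, 0.2229]
orientation: [1.0, 0.028, -0.0, -0.0]
wrist_force: [-0.6, 0.4, 0.2]
opening: 0.0515
[0.46322631 0.00750588 0.22281304]
lid rect [499.9 237.3] [216.  100.1] 3.12
[ 363   45   72   89 4394] ((880.5205688476562, -304.0884094238281), (141.1075439453125, 198.4657440185547), 75.73798370361328)
[ 143  194   56   97 4905] ((505.91839599609375, 250.15469360351562), (224.9600067138672, 127.26203155517578), 3.095917224884033)
```

View pics/m14.png

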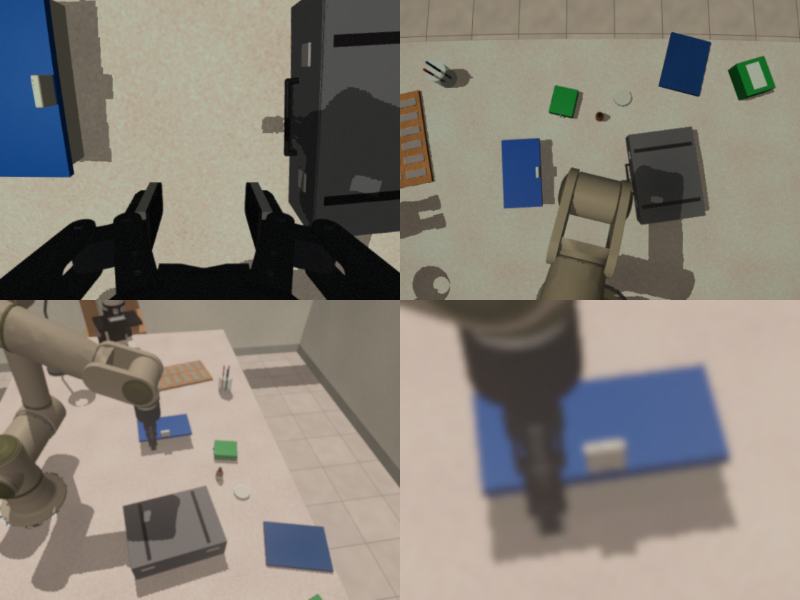

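The final composite shows the case shut flat, the tub lid seated and the bottle, box and dish in place. The lid reads about 2 mm towards -y of its first position, so I check its level by triangulating the corners.

```bash
python3 -m handwheel '{"gripper":[60,60,60,60,60],"dp":[[0,-45,-15],[0,-45,-20],[0,-45,-20],[0,-45,-10],[0,-45,-10]],"rot":[[0,0,0],[0,0,0],[0,0,0],[0,0,0],[0,0,0]]}'
python3 -m handwheel '{"gripper":[60,60,60,60,60],"dp":[[-30,0,0],[0,0,0],[0,0,0],[0,0,0],[0,0,0]],"rot":[[0,0,0],[0,0,0],[0,0,0],[0,0,0],[0,0,0]]}'
python3 - <<'E'
from h import *
def quad(f,zr):
    b=None; H=hsv(f); m=cv2.inRange(H,(100,120,50),(125,255,255))>0
    for bb in blobs(m,1500):
        p=plane(f,bb[1],.064)[0]
        if abs(p[0]-.5)<.06 and abs(p[1]-.25)<.06: b=bb
    M=cv2.morphologyEx(b[2].astype(np.uint8),cv2.MORPH_CLOSE,np.ones((15,15)))
    c=max(cv2.findContours(M,cv2.RETR_EXTERNAL,cv2.CHAIN_APPROX_NONE)[0],key=cv2.contourArea)
    h=cv2.convexHull(c)
    q=None
    for e in np.arange(1,15,.5):
        q=cv2.approxPolyDP(h,e,True)[:,0]
        if len(q)<=4: break
    w=plane(f,q,.064); print(len(q),b[0]); 
    return {(bool(p[0]>.505),bool(p[1]>.25)):(u,p) for u,p in zip(q.astype(float),w)}
f=grab("wrist","w15"); g=grab("top"); print(pose()[1])
a=quad(f,0); t=quad(g,0)
for k in sorted(a):
    if k in t: p,e=two(f,a[k][0],g,t[k][0]); print(k,a[k][1].round(4),t[k][1].round(4),"tri",p.round(4),round(e,4))
lidpose(f,.064)
# tub rim vs lid offset: bench shadow etc not needed
E
```

```text
time_s: 55.4
ee_pos: [0.4502, 0.2336, 0.2983]
orientation: [1.0, 0.028, -0.0, -0.0]
wrist_force: [1.0, -0.0, 0.5]
opening: 0.0512
time_s: 56.02
ee_pos: [0.4211, 0.2296, 0.2977]
orientation: [1.0, 0.027, -0.0, 0.0]
wrist_force: [0.2, -0.4, 0.2]
opening: 0.0513
[0.42098879 0.22960575 0.297767  ]
4 [  202     0   130   197 23691]
4 [ 143  194   56   96 4758]
(False, False) [0.396  0.1824 0.064 ] [0.3974 0.182  0.064 ] tri [0.3968 0.1822 0.0646] 0.0014
(False, True) [0.3892 0.3081 0.064 ] [0.4035 0.3061 0.064 ] tri [0.4079 0.2926 0.1226] 0.0087
(True, False) [0.5941 0.1931 0.064 ] [0.62   0.1942 0.064 ] tri [0.6136 0.1948 0.0295] 0.0227
(True, True) [0.5877 0.3192 0.064 ] [0.6128 0.3175 0.064 ] tri [ 0.6233  0.3541 -0.0689] 0.0094
lid rect [491.8 250.9] [198.8 128. ] 3.09
```

Wrist plate width is 128.0 mm, which is consistent with level. To confirm, I touch the far (+y) edge lightly; seated, it should be at z = 0.064.

```bash
python3 -m handwheel '{"gripper":[0,0,0,0,0],"dp":[[40,-30,40],[45,-36,50],[0,0,50],[0,0,40],[0,0,40]],"rot":[[0,0,0],[0,0,0],[0,0,0],[0,0,0],[0,0,0]]}'
python3 -m handwheel '{"gripper":[0,0,0,0,0],"dp":[[0,0,2],[0,0,2],[0,0,1],[0,0,0],[0,0,0]],"rot":[[0,0,0],[0,0,0],[0,0,0],[0,0,0],[0,0,0]]}'
```

```text
time_s: 56.75
ee_pos: [0.4932, 0.2925, 0.0863]
orientation: [1.0, 0.028, -0.0, 0.0]
wrist_force: [0.7, 0.7, -0.7]
opening: 0.0001
time_s: 57.38
ee_pos: [0.4934, 0.2927, 0.0834]
orientation: [1.0, 0.028, 0.0, -0.0]
wrist_force: [0.4, -0.1, -0.3]
opening: 0.0
```

```bash
python3 -m handwheel '{"gripper":[0,0,0,0,0],"dp":[[0,0,5],[0,0,5],[0,0,3],[0,0,2],[0,0,1]],"rot":[[0,0,0],[0,0,0],[0,0,0],[0,0,0],[0,0,0]]}'
python3 -m handwheel '{"gripper":[0,0,0,0,0],"dp":[[0,0,1],[0,0,1],[0,0,0.7],[0,0,0],[0,0,0]],"rot":[[0,0,0],[0,0,0],[0,0,0],[0,0,0],[0,0,0]]}'
```

```text
time_s: 58.0
ee_pos: [0.4932, 0.2926, 0.0667]
orientation: [1.0, 0.028, -0.0, 0.0]
wrist_force: [-0.3, -0.2, -0.3]
opening: 0.0004
time_s: 58.62
ee_pos: [0.4932, 0.2926, 0.0642]
orientation: [1.0, 0.028, -0.0, 0.0]
wrist_force: [-0.3, -0.9, 0.1]
opening: 0.0001
```

The far edge is not above 0.0642, so the lid is level and fully down. I retreat, take a last check and hand in.

```bash
python3 -m handwheel '{"gripper":[0,0,0,0,0],"dp":[[0,0,-20],[0,0,-50],[0,0,-60],[0,0,-50],[0,0,0]],"rot":[[0,0,0],[0,0,0],[0,0,0],[0,0,0],[0,0,0]]}'
python3 -m handwheel '{"gripper":[0,0,0,0,0],"dp":[[-10,45,0],[-10,45,0],[-10,45,0],[-10,45,0],[0,0,0]],"rot":[[0,0,0],[0,0,0],[0,0,0],[0,0,0],[0,0,0]]}'
python3 - <<'E'
from h import *
g=grab("top"); H=hsv(g); m=cv2.inRange(H,(105,120,40),(125,255,255))>0
for b in blobs(m,1500): print(b[0],rect(plane(g,np.argwhere(b[2])[:,::-1],.064)))
# unchanged bystanders vs first picture
a=cv2.imread("pics/top0.png")[:,:,::-1].astype(int); d=np.abs(a-g["pixels"]).max(2)
print("diff bystanders",(d[115:180,200:335]>40).sum())
print(ctrl.job_done())
E
```

```text
time_s: 59.25
ee_pos: [0.4944, 0.2931, 0.2482]
orientation: [1.0, 0.028, 0.004, -0.001]
wrist_force: [0.3, -1.0, -0.2]
opening: 0.0002
time_s: 59.88
ee_pos: [0.4627, 0.1086, 0.2434]
orientation: [1.0, 0.026, -0.001, 0.0]
wrist_force: [0.8, 0.2, 0.6]
opening: 0.0002
[ 363   45   72   89 4399] ((880.5296020507812, -304.0406494140625), (141.010498046875, 198.6616668701172), 75.73798370361328)
[ 143  194   54   67 2584] ((542.0236206054688, 252.2068634033203), (152.5540771484375, 127.04607391357422), 3.1640422344207764)
diff bystanders 0
the job is handed in; nothing more can be done
None
```

I finished the whole job in order and handed it in at about 60 s. One grasp produced a 70 N wrist reading that I could not explain fully.

What I did:
- **Tub lid off:** I tipped it about 18° by its tab with the back edge staying on the rim, lifted it off and laid it on the free bench.
- **Objectives:** only red and yellow were in the tub. Red now stands in bay 3 and yellow in bay 2, each upright.
- **Case:** I pushed the stay's knee past straight, guided the lid down at about 1–2 N and pressed it shut.
- **Tub closed:** I put the lid back on the tub.

Last checks:
- **Case lid:** the outer face met the tool at z = 0.100 m, the shut height, and stayed stiff at 11 N.
- **Tub lid:** it seated at the expected height, and the tool came down to z = 0.064 m at the far edge without touching it. It therefore sits level and fully down, about 2 mm towards -y of where it was found, within its 3 mm clearance.
- **Oil bottle, slide box and petri dish:** comparing the top picture with the first one showed no change.

Failed or disagreed:
- **Wrist force:** it read about 70 N for a moment as I went down for the red objective, probably a gripper knuckle on the tub rim. That is under the 120 N wrist limit. If the contact was with the gripper's body, it was over the 40 N limit.
- **Corner triangulation:** my attempt on the seated lid was unusable because the far end was out of the wrist picture, so I used the touch check instead.
- **Last top picture:** the arm hid part of the lid. The lid had not moved across its width (y), but its full length could not be measured.

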